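Take the solder pot off its hook and set it on the stove

ROBOT

A 7-joint arm with a two-finger parallel gripper is mounted at the origin on the work surface. World frame = base frame: x ahead of the robot, y to its left, z up, the work surface at z = 0. Lengths are in mm, angles in rad, forces in N, time in s.
With the tool pointing down it reaches from about 350 to 775 mm from the base axis. Payload 3.1 kg.
Tool frame: the origin (TCP) lies midway between the tips of the shut fingers; the grasp point (between the pads) lies 19 mm behind it; y points along the fingers, z is the direction in which the jaws open and shut, and the axes are right-handed (so a half turn about y gives the same grasp; the last joint's range is limited). The gripper opens to 85 mm and grips with 20 to 120 N. Pads are 22 mm wide; open, the fingers measure 114 mm over their backs; the gripper's body (76 mm by 85 mm) begins 54 mm behind the grasp point. The pads swing forward as they close: fully open they stand 13 mm farther back than shut.
Start: joints at [-1.245, 0.311, 0.014, 1.512, -0.004, 1.319, -0.027], TCP at [197.734, 513.243, 231.304] pointing down, gripper open.
Joint ranges: [-2.7, 2.7], [-0.3, 1.91], [-1.27, 1.3], [0.12, 2.57], [-1.44, 4.58], [0.2, 2.03], [-3.05, 3.05]. Speed limits (rad/s): [2.79, 2.79, 3.14, 3.14, 3.14, 3.14, 3.14].

INTERFACE

Orientations are given as a unit quaternion [x, y, z, w].
In Python, from workcell import arm gives the robot as it stands.
- The arm moves only by the tool play_rows, never from a script. Its argument "rows" is a list of rows, each an object of numbers: "tx", "ty", "tz": the shift along the tool's x, y, z in mm; "ax", "ay", "az": the turn, a rotation vector about the tool's x, y, z in degrees; "claw": the closure, from 0 (fully open) to 1 (shut). A call has 1 to 8 rows; each row is the pose to reach, as a shift and turn from the pose commanded when the call began, along the tool's axes at that moment; what a row does not reach only later rows make up. A row lasts 1/8 s, in which the tool goes at most 62.5 mm and 10.7 degrees, less where a joint would pass 70% of its speed; a pose out of reach is approached as far as the arm can. A call with a gripper value outside its range is refused whole. The fingers move at their own pace and stop on an object; "newtons" is the grip in N (left out, the last holds). Time passes only in rows, so rows that repeat a pose let the fingers close. It gives the time, the measured TCP pose, the force and the opening at its end, in the units of the state.
- arm.observe(): the state, without advancing time (a new reading comes with each control period).
- arm.snapshot(name): name is "scene" or "top" or "wrist"; returns a dict with "image" (400x640x3 uint8, red, green, blue), "vertical_fov" (degrees; the focal length in pixels is half the picture's height over the tangent of half this angle, whatever the lens; pixels are square), "cx", "cy" (the principal point, pixels), "R" (3x3) and "t" (3): a world point X has camera coordinates R X + t. Camera axes: x right, y down, z forward; pixel columns grow to the right and rows downward; lengths in mm; the calibration is good to about 2 mm. A picture is of the moment at which its call begins. There is no depth.
- arm.finish_job(): hands the job in, once; it reports no verdict.
Trained networks look in the newest picture that a camera, given by its name, has taken for a name from the list of things; names that differ only in an ending like _2 or _b are one class to them, and where a whole thing is asked for, a point or a joint stands for the part that bears it (a point fixed in the world has none). Each returns a list of dicts, best first, with "conf" (0 to 1); they miss things now and then, are a little off and sometimes report something else, mostly with a low value. They report only what shows in the picture. A call takes as long as a camera call. They do not tell look-alikes from the thing itself.
- arm.spot_in(camera, thing): "pixel" ([column, row] in pixels, amid what is visible of it).
- arm.tip_of(camera, thing): "pixel" ([column, row] in pixels: a listed point, or the origin of a listed thing).
The state is a dict: "clock": time; "joint_pos": joint angles; "qd": joint speeds; "joint_efforts": joint torques, N m; "eef_pos": TCP position; "tool_rot": TCP orientation; "force": force on the tool from outside, world axes, zero at the start; "moment": the same for the moment, N m; "width": opening from 0.0 (shut) to 1.0 (fully open).
Only numpy, scipy, OpenCV 4.12 (cv2) and the standard library are available. Lean on these libraries where they do the work, as an engineer would, in place of code of your own. Each camera call takes 0.05 s, during which the arm holds its last target.

TASK

Three sheet-steel vessels hang from the hooks of the rack: a deep round pot, a wide shallow pan and a square tin. Lift the deep round pot up and off its hook and stand it upright, without dropping it, in the middle of the grate of the cold charcoal stove, then let go. Leave the pan and the tin hanging where they are.

Things in the scene. Friction and masses are not known exactly. Their poses are not given: they have to be found in the camera images.
- deep_pot: Deep round steel pot to move: 64 mm across, 60 deep, 0.2-0.35 kg. Origin: underside centre; z up. A stiff loop of strip (12 mm along x, 5 thick) rises over it in its y-z plane: upright sides, outer faces 52 mm apart in y, straight from 78 to 130 mm above the origin, and a level top strip (125-130 mm) that rests on the hook. Grip the two sides from above, closing along y, hook between the fingers.
- pan: Bystander: shallow round pan, 90 mm across, 32 deep, with the same loop (top 102 mm above its origin, the underside centre; z up), on another hook. All three share one rack: hooks 120 mm apart in a row, which vessel is on which varies. The rack's crossbar is 55 mm or more behind the loops (+x of each vessel), no higher than the hook seats, 225 mm above the bench.
- tin: Bystander: square tin, 60 x 60 x 60 mm, same loop, top 130 mm above its origin (underside centre; z up), on another hook. Each hook is a level strip 14 mm wide, 5 thick, through the loop; its free end points to the robot, along the vessel's -x within 0.1 rad, and turns up 12 mm, 10 to 35 mm in front of the loop. To unhook: lift 15 to 50 mm, then draw along -x by 70 mm, 110 to pass the neighbours.
- grate (a point): Centre of the top of the stove's flat, level grate of parallel steel bars (10 mm wide, 15 mm gaps). The stove is a round dark steel drum, 196 mm across, fixed to the bench; the grate's top is 86 mm above the bench.
Things that resemble listed ones, but are neither listed nor needed, are in the scene too. What is shaped like the deep_pot but yellow is not meant. What is shaped like the part that bears grate but turquoise is not meant.

How it is judged:
By the outcome, as a careful person would: the job done as asked, in the order asked, and still so for the second after the job is handed in, with the robot touching nothing.
It also fails if it takes over 48 s, if anything falls off the work surface, if the arm or the gripper's body presses on something with over 40 N, if the wrist force passes 120 N, or if a joint passes its speed limit or range.

## Working session

There is one attempt and no reset: what is moved stays moved. The work goes in short steps, Python scripts to look and compute and a tool call to move; the robot and the scene stay as the last step left them, time stands still between calls to the robot, and variables do not carry over. Pictures are saved under pics/ and viewed, and the job is handed in when it is done.

Besides the shell and the picture viewer there is one more tool, called by a JSON object that holds its "api" and its "payload", one argument or row to a line. play_rows: Moves the arm, as the interface text tells. Its arguments: {"type":"object","properties":{"rows":{"type":"array"},"newtons":{"type":"number"}},"required":["rows"]}

```bash
mkdir -p pics
cat > h.py <<'E'
import numpy as np, cv2
from workcell import arm
def snap(n,f):
    s=arm.snapshot(n); cv2.imwrite('pics/'+f,cv2.cvtColor(s['image'],cv2.COLOR_RGB2BGR))
    h=s['image'].shape[0]; fl=h/2/np.tan(np.radians(s['vertical_fov'])/2)
    R=np.array(s['R']);t=np.array(s['t'])
    return dict(f=fl,c=(s['cx'],s['cy']),R=R,t=t,im=s['image'])
def ray(c,p):
    d=np.array([(p[0]-c['c'][0])/c['f'],(p[1]-c['c'][1])/c['f'],1.]); return -c['R'].T@c['t'], c['R'].T@d
def atz(c,p,z):
    o,d=ray(c,p); return o+d*(z-o[2])/d[2]
def tri(ps):
    A=np.zeros((3,3));b=np.zeros(3)
    for c,p in ps:
        o,d=ray(c,p);d=d/np.linalg.norm(d);P=np.eye(3)-np.outer(d,d);A+=P;b+=P@o
    X=np.linalg.solve(A,b);return X,[np.round(proj(c,X)-p,1) for c,p in ps]
def proj(c,X):
    q=c['R']@np.array(X)+c['t'];return np.array([c['c'][0]+c['f']*q[0]/q[2],c['c'][1]+c['f']*q[1]/q[2]])
E
python3 - <<'E'
from h import *
print(arm.observe())
for n in ['scene','top','wrist']:
    c=snap(n,n+'0.png'); print(n,-c['R'].T@c['t'],c['f'])
    for th in ['deep_pot','pan','tin','grate']:
        print(th,[(np.round(d['pixel'],1).tolist(),round(d['conf'],2)) for d in arm.spot_in(n,th)] if th!='grate' else '',[(np.round(d['pixel'],1).tolist(),round(d['conf'],2)) for d in arm.tip_of(n,th)])
E
```

```text
{'clock': 0.0, 'joint_pos': array([-1.24468611,  0.31171754,  0.01396243,  1.51305276, -0.0044172 ,
        1.31917446, -0.02719375]), 'qd': array([ 0.00020668,  0.00130921, -0.00117995,  0.00052171, -0.00158407,
       -0.00103675,  0.00068679]), 'joint_efforts': array([ 2.94396450e-04, -3.79921389e+01,  1.46257407e-01, -2.30589026e+01,
        1.23054371e-02,  1.35670672e-02, -2.05351171e-06]), 'eef_pos': array([197.47501268, 512.55535623, 230.22717433]), 'tool_rot': array([ 0.69600033, -0.12939729,  0.12914576, -0.69437832]), 'force': array([-0.16325825,  0.44925174,  0.30785048]), 'moment': array([0.00652844, 0.00219598, 0.02030458]), 'width': 0.999761883310217}
scene [1396.68600567   22.86959098 1012.32572732] 520.6803110655484
deep_pot [([296.7, 273.7], 0.71), ([346.7, 234.6], 0.56)] [([347.0, 258.3], 0.85), ([301.8, 284.8], 0.61)]
pan [([400.2, 231.0], 0.96)] [([398.7, 250.3], 0.93)]
tin [([454.3, 232.7], 0.78)] [([448.2, 257.3], 0.78)]
grate  [([224.3, 154.9], 0.87), ([201.4, 236.3], 0.59)]
top [231.30266398  -9.29983354 976.81152772] 373.9091093893809
deep_pot [([340.5, 134.1], 0.84), ([293.9, 124.6], 0.78)] [([338.1, 140.5], 0.94), ([294.9, 130.5], 0.62)]
pan [([245.4, 123.0], 0.98)] [([248.4, 126.6], 0.69)]
tin [([190.3, 127.3], 0.86)] [([199.9, 135.0], 0.58)]
grate  [([445.5, 284.0], 0.95), ([437.9, 156.2], 0.93)]
wrist [119.05347117 542.73030529 374.47811498] 335.8504156613413
deep_pot [] []
pan [] []
tin [] []
grate  []
```

View pics/scene0.png

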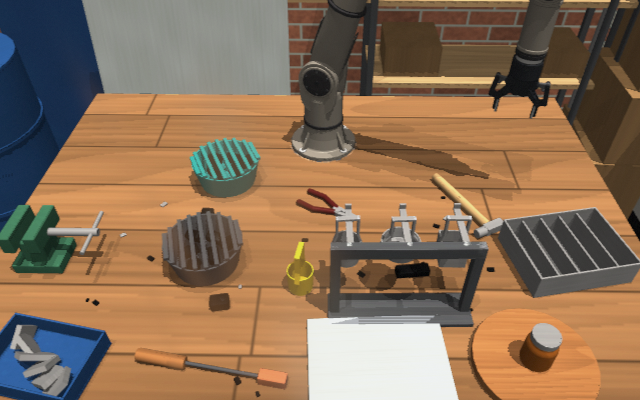

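View pics/top0.png

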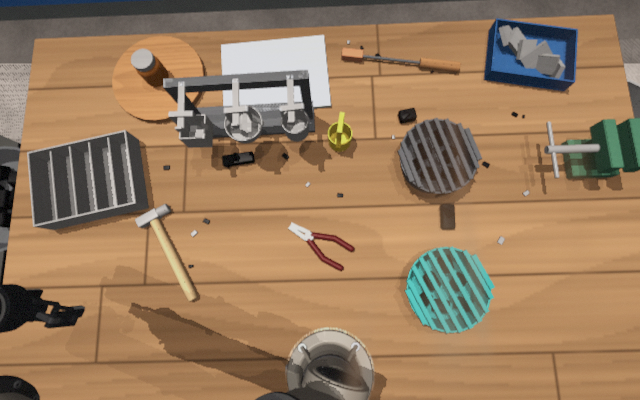

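The scene shows the steel vessels on the rack, with the deep pot rightmost at top (293,122) and scene (347,235). The yellow decoy pot stands at top (340,134). The dark grate is at top (438,156) and the turquoise one, which isn't wanted, at (449,290). Next I'll zoom in.

Run:
```python
from h import *
t=snap('top','a.png'); s=snap('scene','b.png')
def z(c,x,y,w,h,k,f): cv2.imwrite('pics/'+f,cv2.cvtColor(cv2.resize(c['im'][y:y+h,x:x+w],None,fx=k,fy=k,interpolation=cv2.INTER_CUBIC),cv2.COLOR_RGB2BGR))
z(t,160,60,160,95,5,'tz.png'); z(s,280,190,200,140,4,'sz.png')
print('pot',tri([(t,(294.9,130.5)),(s,(347,258.3))]))
for a,b in [((438,156.2),(201.4,236.3))]: print('grate',tri([(t,a),(s,b)]),atz(t,a,86),atz(s,b,86))
print('pan',tri([(t,(248.4,126.6)),(s,(398.7,250.3))]));print('tin',tri([(t,(199.9,135)),(s,(448.2,257.3))]))
print('yellow',atz(t,(338,140.5),0),atz(s,(301.8,284.8),0))
```

```text
pot (array([593.9097804 ,  67.74115491,  96.58695801]), [array([-0.1,  0. ]), array([-0.1,  0. ])])
grate (array([ 517.95763342, -285.9538023 ,   84.47579193]), [array([ 0.5, -0.1]), array([0.4, 0.1])]) [ 517.34315188 -284.35047383   86.        ] [ 519.11399908 -286.58555393   86.        ]
pan (array([595.79494199, 181.18653709, 127.50767733]), [array([-1.5, -0. ]), array([-1.5,  0.2])])
tin (array([589.67353553, 303.97790919, 100.04251508]), [array([0.6, 0. ]), array([ 0.6, -0.1])])
yellow [599.95510849 -42.41756303   0.        ] [ 5.96502733e+02 -3.93447069e+01  1.13686838e-13]
```

View pics/tz.png

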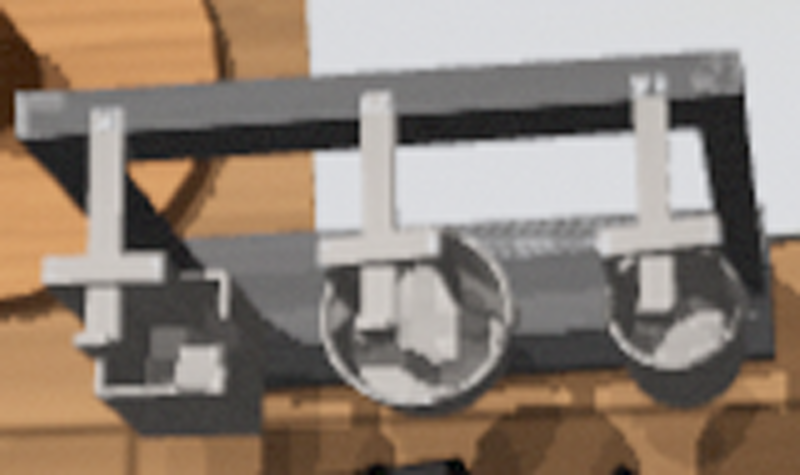

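View pics/sz.png

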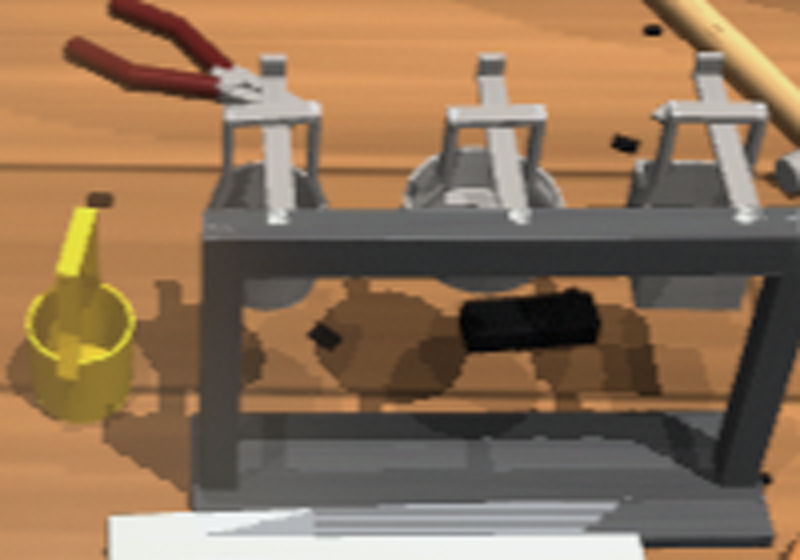

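```bash
cat > m.py <<'E'
from h import *
t=snap('top','a.png'); s=snap('scene','b.png')
T=lambda x,y:(160+x/5-.4,60+y/5-.4); S=lambda x,y:(280+x/4-.4,190+y/4-.4)
E
python3 - <<'E'
from m import *
# +y end: top(600,240), scene right (321,106); -y end: top (720,228) scene left (224,108)
for n,a,b in [('+y',T(600,240),S(321,107)),('-y',T(720,228),S(225,107)),('mid',T(660,234),S(273,107)),('hooktip',T(656,305),S(271,60)),('hookroot',T(652,85),S(279,215)),('pan+y',T(322,248),S(546,113)),('pan-y',T(438,238),S(447,113)),('tin+y',T(46,270),S(765,110)),('tin-y',T(163,264),S(658,112)),('barL',T(15,120),S(800,225))]:
    print(n,np.round(tri([(t,a),(s,b)])[0],1),tri([(t,a),(s,b)])[1],np.round(atz(t,a,230),1),np.round(atz(s,b,230),1))
for n,p in [('rim',T(676,310))]: print(n,atz(t,p,160))
E
```

```text
+y [592.1  89.6 230.7] [array([-0.8,  0. ]), array([-0.8,  0.1])] [592.4  88.  230. ] [591.1  91.5 230. ]
-y [594.6  37.9 232.5] [array([-0.8,  0. ]), array([-0.8,  0. ])] [595.8  36.2 230. ] [591.9  39.8 230. ]
mid [593.3  63.7 231.6] [array([-0.8,  0. ]), array([-0.8,  0.1])] [594.1  62.1 230. ] [591.5  65.6 230. ]
hooktip [559.6  64.4 234.8] [array([-0.3,  0. ]), array([-0.3,  0. ])] [561.7  64.2 230. ] [554.3  65.3 230. ]
hookroot [666.6  66.2 225.7] [array([-0.5,  0. ]), array([-0.5,  0. ])] [664.1  64.7 230. ] [670.5  67.  230. ]
pan+y [593.9 210.3 229.6] [array([-0.9, -0. ]), array([-0.8,  0.2])] [593.6 208.3 230. ] [593.8 212.1 230. ]
pan-y [595.7 158.3 231. ] [array([-0.2, -0. ]), array([-0.2,  0. ])] [596.2 158.  230. ] [594.6 158.9 230. ]
tin+y [588.9 329.7 229. ] [array([-0.4, -0. ]), array([-0.4,  0.1])] [588.3 328.3 230. ] [589.6 330.2 230. ]
tin-y [589.5 275.4 228.4] [array([1.2, 0.1]), array([ 1.1, -0.3])] [589.  277.3 230. ] [592.  272.4 230. ]
barL [662.9 342.  222. ] [array([3.3, 0.4]), array([ 3.2, -1. ])] [659.5 345.6 230. ] [673.2 331.6 230. ]
rim [589.77237424  61.82041534 160.        ]
```

```bash
cat >> h.py <<'E'
from scipy.spatial.transform import Rotation as Ro
def move(P,yaw):
    o=arm.observe();R0=Ro.from_quat(o['tool_rot']).as_matrix();p=np.array(o['eef_pos'])
    for s in (1,-1):
        z=s*np.array([-np.sin(yaw),np.cos(yaw),0]);y=np.array([0,0,-1.]);x=np.cross(y,z)
        R=np.stack([x,y,z],1)
        print(s,'shift',np.round(R0.T@(np.array(P)-p),1),'rotvec',np.round(np.degrees(Ro.from_matrix(R0.T@R).as_rotvec()),2))
    print('R0',np.round(R0,3).tolist(),'p',np.round(p,1),'q',np.round(o['joint_pos'],2),'F',np.round(o['force'],1),'w',round(o['width'],3),'t',o['clock'])
E
python3 -c "
from h import *
move((520,64,330),0.04)
move((593,64,300),0.04)"
```

```text
1 shift [ 462.2  -98.7 -303.3] rotvec [ -0.   -23.37   0.  ]
-1 shift [ 462.2  -98.7 -303.3] rotvec [-0.0000e+00  1.5663e+02 -1.0000e-02]
R0 [[0.933, 0.0, 0.36], [-0.36, 0.0, 0.933], [0.0, -1.0, 0.0]] p [197.8 513.2 231.3] q [-1.24  0.31  0.01  1.51 -0.    1.32 -0.03] F [-0.1 -0.6 -0.3] w 1.0 t 1.4
1 shift [ 530.3  -68.7 -277.1] rotvec [ -0.   -23.37   0.  ]
-1 shift [ 530.3  -68.7 -277.1] rotvec [-0.0000e+00  1.5663e+02 -1.0000e-02]
R0 [[0.933, 0.0, 0.36], [-0.36, 0.0, 0.933], [0.0, -1.0, 0.0]] p [197.8 513.2 231.3] q [-1.24  0.31  0.01  1.51 -0.    1.32 -0.03] F [-0.1 -0.6 -0.3] w 1.0 t 1.4
```

{"api": "play_rows", "payload": {
  "rows": [
    {"tx": 30,"ty": -50,"tz": -20},
    {"tx": 80,"ty": -99,"tz": -50,"ay": -4},
    {"tx": 130,"ty": -99,"tz": -85,"ay": -8},
    {"tx": 180,"ty": -99,"tz": -118,"ay": -12},
    {"tx": 230,"ty": -99,"tz": -150,"ay": -16},
    {"tx": 280,"ty": -99,"tz": -185,"ay": -20},
    {"tx": 330,"ty": -99,"tz": -215,"ay": -23.4},
    {"tx": 380,"ty": -99,"tz": -250,"ay": -23.4}
  ],
  "newtons": 50
}}

```text
schema error: expected keys tx, ty, tz, ax, ay, az, claw
```

```bash
python3 -c "
from h import *
move((520,64,330),0.04)"
```

```text
1 shift [ 462.2  -98.7 -303.3] rotvec [ -0.   -23.37   0.  ]
-1 shift [ 462.2  -98.7 -303.3] rotvec [-0.0000e+00  1.5663e+02 -1.0000e-02]
R0 [[0.933, 0.0, 0.36], [-0.36, 0.0, 0.933], [0.0, -1.0, 0.0]] p [197.8 513.2 231.3] q [-1.24  0.31  0.01  1.51 -0.    1.32 -0.03] F [-0.1 -0.6 -0.3] w 1.0 t 1.4
```

All keys are required.

{"api": "play_rows", "payload": {
  "rows": [
    {"tx": 30,"ty": -50,"tz": -20,"ax": 0,"ay": 0,"az": 0,"claw": 0},
    {"tx": 80,"ty": -99,"tz": -50,"ax": 0,"ay": -4,"az": 0,"claw": 0},
    {"tx": 130,"ty": -99,"tz": -85,"ax": 0,"ay": -8,"az": 0,"claw": 0},
    {"tx": 180,"ty": -99,"tz": -118,"ax": 0,"ay": -12,"az": 0,"claw": 0},
    {"tx": 230,"ty": -99,"tz": -150,"ax": 0,"ay": -16,"az": 0,"claw": 0},
    {"tx": 280,"ty": -99,"tz": -185,"ax": 0,"ay": -20,"az": 0,"claw": 0},
    {"tx": 330,"ty": -99,"tz": -215,"ax": 0,"ay": -23.4,"az": 0,"claw": 0},
    {"tx": 380,"ty": -99,"tz": -250,"ax": 0,"ay": -23.4,"az": 0,"claw": 0}
  ],
  "newtons": 50
}}

```text
clock: 2.4
eef_pos: [463.4, 141.9, 330.6]
tool_rot: [-0.707, -0.015, 0.014, 0.707]
force: [0.7, 0.7, -0.1]
width: 1.0
```

```bash
python3 -c "
from h import *
move((520,64,330),0.04)"
```

```text
1 shift [ 53.3   0.6 -80.1] rotvec [-0.04  0.09  0.05]
-1 shift [ 53.3   0.6 -80.1] rotvec [ 9.0000e-02 -1.7991e+02  6.0000e-02]
R0 [[0.999, 0.001, -0.041], [0.041, 0.001, 0.999], [0.001, -1.0, 0.001]] p [463.4 141.9 330.6] q [-0.63  0.14  0.35  1.49 -0.05  1.51  1.33] F [ 0.7  0.7 -0.1] w 1.0 t 2.4
```

{"api": "play_rows", "payload": {
  "rows": [
    {"tx": 27,"ty": 0,"tz": -40,"ax": 0,"ay": 0,"az": 0,"claw": 0},
    {"tx": 53,"ty": 0,"tz": -80,"ax": 0,"ay": 0,"az": 0,"claw": 0},
    {"tx": 53,"ty": 0,"tz": -80,"ax": 0,"ay": 0,"az": 0,"claw": 0},
    {"tx": 53,"ty": 0,"tz": -80,"ax": 0,"ay": 0,"az": 0,"claw": 0}
  ]
}}

```text
clock: 2.9
eef_pos: [518.4, 66.3, 330.2]
tool_rot: [-0.707, -0.014, 0.015, 0.707]
force: [-0.7, 0.8, -0.2]
width: 0.998
```

```bash
python3 -c "
from h import *
c=snap('wrist','w1.png');t=snap('top','t1.png')
print([(np.round(d['pixel'],1).tolist(),round(d['conf'],2)) for d in arm.tip_of('wrist','deep_pot')])
for P in [(592.1,89.6,230),(594.6,37.9,230),(560,64,237)]: print(proj(c,P))
move((593,64,300),0.04)"
```

```text
[([243.2, 188.2], 0.88), ([317.9, 213.9], 0.69), ([17.0, 141.7], 0.66)]
[347.80190644 277.28271247]
[286.13885067 277.70653935]
[318.63863578 245.98457393]
1 shift [74.7 30.3 -6.7] rotvec [-0.05  0.23 -0.01]
-1 shift [74.7 30.3 -6.7] rotvec [-2.0000e-02 -1.7977e+02  9.0000e-02]
R0 [[0.999, -0.0, -0.044], [0.044, 0.001, 0.999], [-0.0, -1.0, 0.001]] p [518.1  67.4 330.4] q [-0.49  0.23  0.42  1.4  -0.09  1.53  1.54] F [-0.4  0.4  0.6] w 0.999 t 3.05
```

View pics/w1.png

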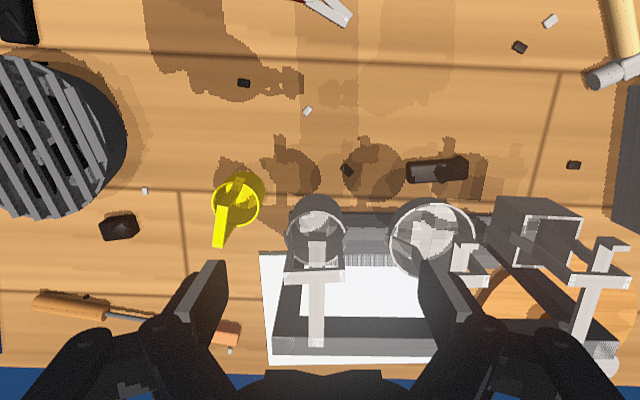

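The wrist view shows the pot's loop at about (285–346, 277), with the hook running from (318,250) to (318,345). That's within a couple of pixels of where I projected it. I'll zoom in to get the yaw.

```bash
python3 -c "
from h import *
im=cv2.imread('pics/w1.png')[220:360,260:380]
cv2.imwrite('pics/w1z.png',cv2.resize(im,None,fx=4,fy=4,interpolation=cv2.INTER_CUBIC))"
```

```text
(no output)
```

View pics/w1z.png

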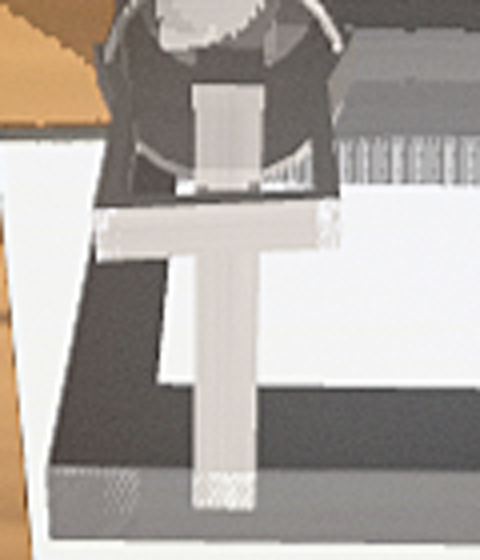

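```bash
python3 -c "
from h import *
c=snap('wrist','w2.png')
Z=lambda x,y:(260+x/4-.4,220+y/4-.4)
a=[atz(c,Z(*p),230) for p in [(97,208),(98,262),(340,197),(340,248)]]
print(np.round(a,1)); L=(a[0]+a[1])/2;Rr=(a[2]+a[3])/2;print((L+Rr)/2,np.linalg.norm(Rr-L),np.arctan2(-(Rr-L)[0],(Rr-L)[1]))
h=[atz(c,Z(*p),225) for p in [(227,190),(224,500)]];print(h)
print('hooktip',atz(c,Z(227,87),237))
move((593,64,300),0.07)"
```

```text
[[588.8  37.2 230. ]
 [601.9  37.5 230. ]
 [583.9  87.7 230. ]
 [596.3  88.5 230. ]]
[592.72706939  62.72443254 230.        ] 51.01002611354552 0.10279107623170926
[array([586.35960137,  64.1762109 , 225.        ]), array([668.65947977,  66.56008783, 225.        ])]
hooktip [555.8904489   63.24079674 237.        ]
1 shift [74.6 30.4 -6.5] rotvec [-0.05 -1.5  -0.  ]
-1 shift [74.6 30.4 -6.5] rotvec [ 0.000e+00  1.785e+02 -7.000e-02]
R0 [[0.999, -0.0, -0.044], [0.044, 0.001, 0.999], [-0.0, -1.0, 0.001]] p [518.2  67.2 330.4] q [-0.49  0.23  0.42  1.4  -0.09  1.53  1.54] F [-0.2  0.3 -0. ] w 1.004 t 3.1
```

{"api": "play_rows", "payload": {
  "rows": [
    {"tx": 37,"ty": 15,"tz": -4,"ax": 0,"ay": -1.5,"az": 0,"claw": 0},
    {"tx": 74.5,"ty": 30,"tz": -7,"ax": 0,"ay": -2.5,"az": 0,"claw": 0},
    {"tx": 74.5,"ty": 30,"tz": -7,"ax": 0,"ay": -2.5,"az": 0,"claw": 0},
    {"tx": 74.5,"ty": 30,"tz": -7,"ax": 0,"ay": -2.5,"az": 0,"claw": 0},
    {"tx": 74.5,"ty": 30,"tz": -7,"ax": 0,"ay": -2.5,"az": 0,"claw": 0}
  ]
}}

```text
clock: 3.72
eef_pos: [592.9, 62.1, 301.7]
tool_rot: [-0.706, -0.031, 0.029, 0.707]
force: [0.5, 0.4, 1.1]
width: 0.999
```

```bash
python3 -c "
from h import *
c=snap('wrist','w3.png')
move((593,63.3,186),0.085)"
```

```text
1 shift [-1.000e-01  1.157e+02  1.200e+00] rotvec [-0.05 -0.    0.11]
-1 shift [-1.000e-01  1.157e+02  1.200e+00] rotvec [-1.8e-01  1.8e+02 -7.0e-02]
R0 [[0.996, 0.002, -0.085], [0.085, 0.001, 0.996], [0.002, -1.0, 0.001]] p [593.   62.  301.7] q [-0.41  0.4   0.43  1.25 -0.16  1.52  1.65] F [0.8 0.4 0.4] w 0.999 t 3.775
```

View pics/w3.png

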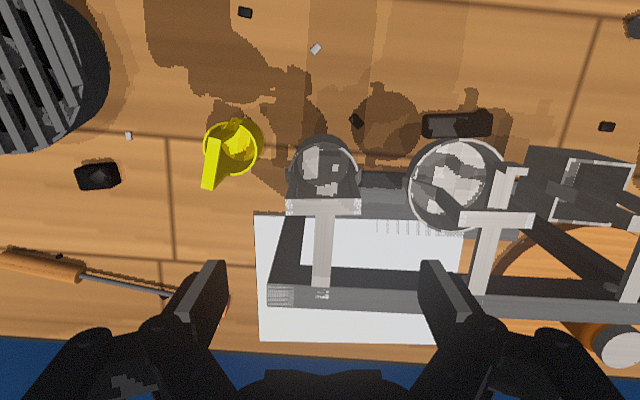

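The wrist view now shows the loop level at (285–361, 205) and centred between the fingers, which sit at about 212 and 432. I'll descend.

{"api": "play_rows", "payload": {
  "rows": [
    {"tx": 0,"ty": 30,"tz": 1,"ax": 0,"ay": 0,"az": 0,"claw": 0},
    {"tx": 0,"ty": 60,"tz": 1,"ax": 0,"ay": 0,"az": 0,"claw": 0},
    {"tx": 0,"ty": 85,"tz": 1,"ax": 0,"ay": 0,"az": 0,"claw": 0},
    {"tx": 0,"ty": 103,"tz": 1,"ax": 0,"ay": 0,"az": 0,"claw": 0},
    {"tx": 0,"ty": 114,"tz": 1,"ax": 0,"ay": 0,"az": 0,"claw": 0},
    {"tx": 0,"ty": 114,"tz": 1,"ax": 0,"ay": 0,"az": 0,"claw": 0},
    {"tx": 0,"ty": 114,"tz": 1,"ax": 0,"ay": 0,"az": 0,"claw": 0}
  ]
}}

```text
clock: 4.65
eef_pos: [593.9, 62.6, 187.5]
tool_rot: [-0.706, -0.031, 0.029, 0.707]
force: [0.4, 0.0, -0.2]
width: 1.002
```

```bash
python3 -c "
from h import *
c=snap('wrist','w4.png');c=snap('scene','s4.png')
cv2.imwrite('pics/s4z.png',cv2.cvtColor(cv2.resize(c['im'][120:310,270:490],None,fx=3,fy=3),cv2.COLOR_RGB2BGR))
move((593,63.3,186),0.085)"
```

```text
1 shift [-0.9  1.4  0.8] rotvec [-0.01 -0.04  0.13]
-1 shift [-0.9  1.4  0.8] rotvec [-2.0000e-01  1.7996e+02 -1.0000e-02]
R0 [[0.996, 0.002, -0.084], [0.084, 0.0, 0.996], [0.002, -1.0, 0.0]] p [594.   62.6 187.4] q [-0.42  0.45  0.41  1.46 -0.18  1.27  1.67] F [-0.1 -0.6  0.7] w 1.0 t 4.75
```

View pics/w4.png

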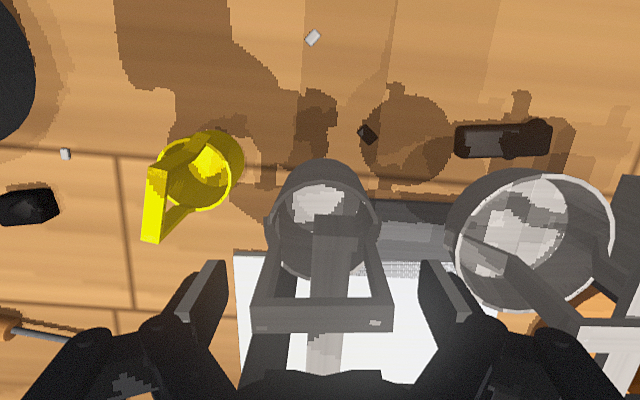

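View pics/s4z.png

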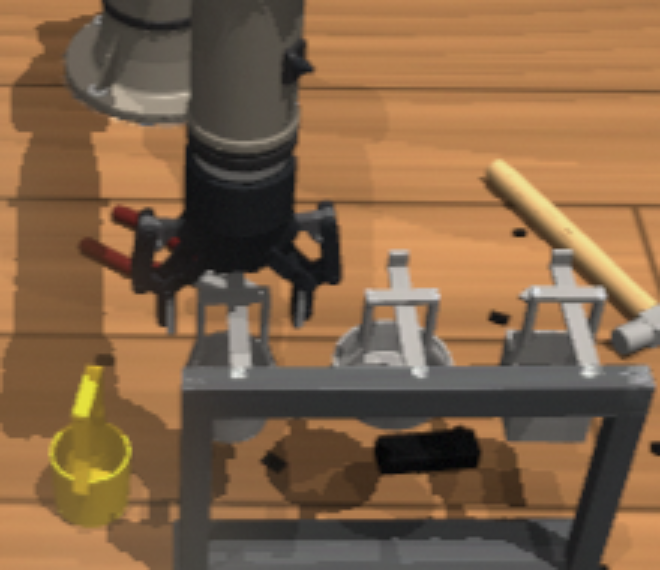

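The wrist view shows the pads on either side of the loop, with the loop at 250–393 and the pads at 215 and 430. I'll close.

{"api": "play_rows", "payload": {
  "rows": [
    {"tx": -0.5,"ty": 1,"tz": 0.5,"ax": 0,"ay": 0,"az": 0,"claw": 0.3},
    {"tx": -0.5,"ty": 1,"tz": 0.5,"ax": 0,"ay": 0,"az": 0,"claw": 1},
    {"tx": -0.5,"ty": 1,"tz": 0.5,"ax": 0,"ay": 0,"az": 0,"claw": 1},
    {"tx": -0.5,"ty": 1,"tz": 0.5,"ax": 0,"ay": 0,"az": 0,"claw": 1},
    {"tx": -0.5,"ty": 1,"tz": 0.5,"ax": 0,"ay": 0,"az": 0,"claw": 1},
    {"tx": -0.5,"ty": 1,"tz": 0.5,"ax": 0,"ay": 0,"az": 0,"claw": 1},
    {"tx": -0.5,"ty": 1,"tz": 0.5,"ax": 0,"ay": 0,"az": 0,"claw": 1},
    {"tx": -0.5,"ty": 1,"tz": 0.5,"ax": 0,"ay": 0,"az": 0,"claw": 1}
  ],
  "newtons": 60
}}

```text
clock: 5.75
eef_pos: [593.1, 62.8, 185.7]
tool_rot: [0.707, 0.03, -0.029, -0.706]
force: [-0.0, -1.7, 4.7]
width: 0.6
```

```bash
python3 -c "
from h import *
c=snap('wrist','w5.png')
move((593,63.3,216),0.085)"
```

```text
1 shift [ -0.  -30.3   0.5] rotvec [ 0.02 -0.05  0.05]
-1 shift [ -0.  -30.3   0.5] rotvec [-8.0000e-02  1.7995e+02  3.0000e-02]
R0 [[0.996, 0.001, -0.084], [0.084, -0.0, 0.996], [0.001, -1.0, -0.0]] p [593.1  62.8 185.7] q [-0.42  0.45  0.41  1.46 -0.18  1.26  1.67] F [-0.  -2.4  4.7] w 0.6 t 5.8
```

View pics/w5.png

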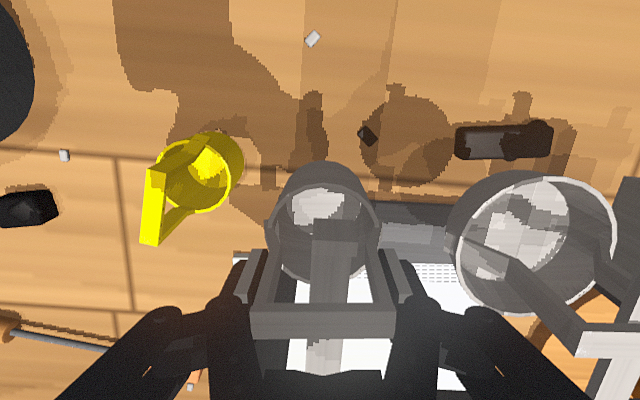

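Width reads 0.6, which is 51 mm, so the pads are on the 52 mm loop. Next I'll lift it 30 mm and draw it off.

{"api": "play_rows", "payload": {
  "rows": [
    {"tx": 0,"ty": -6,"tz": 0,"ax": 0,"ay": 0,"az": 0,"claw": 1},
    {"tx": 0,"ty": -14,"tz": 0,"ax": 0,"ay": 0,"az": 0,"claw": 1},
    {"tx": 0,"ty": -22,"tz": 0,"ax": 0,"ay": 0,"az": 0,"claw": 1},
    {"tx": 0,"ty": -29,"tz": 0,"ax": 0,"ay": 0,"az": 0,"claw": 1},
    {"tx": 0,"ty": -31,"tz": 0,"ax": 0,"ay": 0,"az": 0,"claw": 1},
    {"tx": 0,"ty": -31,"tz": 0,"ax": 0,"ay": 0,"az": 0,"claw": 1}
  ]
}}

```text
clock: 6.55
eef_pos: [592.8, 63.1, 216.4]
tool_rot: [-0.706, -0.03, 0.03, 0.707]
force: [0.0, 0.3, -2.5]
width: 0.599
```

```bash
python3 -c "
from h import *
c=snap('wrist','w6.png');c=snap('scene','s6.png')
cv2.imwrite('pics/s6z.png',cv2.cvtColor(cv2.resize(c['im'][120:310,270:490],None,fx=3,fy=3),cv2.COLOR_RGB2BGR))
move((480,60,216),0.085)"
```

```text
1 shift [-1.124e+02  1.000e-01  6.400e+00] rotvec [-0.   -0.04 -0.04]
-1 shift [-1.124e+02  1.000e-01  6.400e+00] rotvec [ 6.0000e-02  1.7996e+02 -0.0000e+00]
R0 [[0.996, -0.001, -0.084], [0.084, -0.0, 0.996], [-0.001, -1.0, 0.0]] p [592.5  63.1 216. ] q [-0.42  0.43  0.42  1.42 -0.17  1.33  1.66] F [ 0.1 -0.3 -2.2] w 0.599 t 6.65
```

View pics/w6.png

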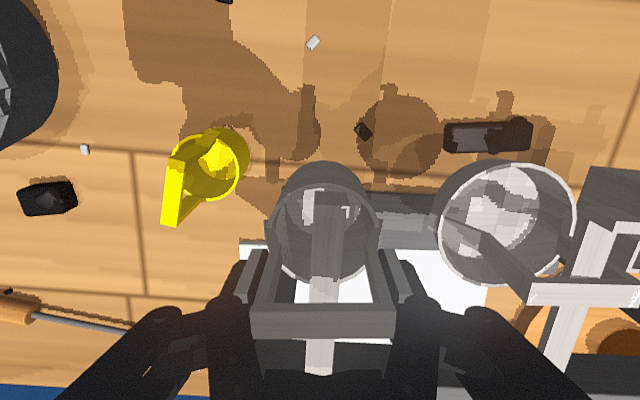

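View pics/s6z.png

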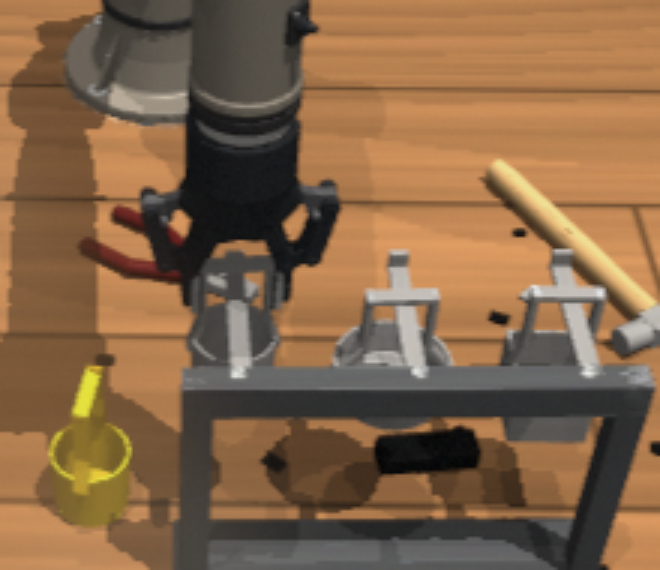

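The pot is off the hook seat: the loop rose with the gripper and Fz of about −2.2 N matches its weight. Now I'll draw it along −x.

{"api": "play_rows", "payload": {
  "rows": [
    {"tx": -8,"ty": 0,"tz": 0.5,"ax": 0,"ay": 0,"az": 0,"claw": 1},
    {"tx": -22,"ty": 0,"tz": 1,"ax": 0,"ay": 0,"az": 0,"claw": 1},
    {"tx": -40,"ty": 0,"tz": 2,"ax": 0,"ay": 0,"az": 0,"claw": 1},
    {"tx": -60,"ty": 0,"tz": 3,"ax": 0,"ay": 0,"az": 0,"claw": 1},
    {"tx": -80,"ty": 0,"tz": 4,"ax": 0,"ay": 0,"az": 0,"claw": 1},
    {"tx": -100,"ty": 0,"tz": 5,"ax": 0,"ay": 0,"az": 0,"claw": 1},
    {"tx": -115,"ty": 0,"tz": 6,"ax": 0,"ay": 0,"az": 0,"claw": 1},
    {"tx": -120,"ty": 0,"tz": 6,"ax": 0,"ay": 0,"az": 0,"claw": 1}
  ]
}}

```text
clock: 7.65
eef_pos: [471.8, 59.0, 216.4]
tool_rot: [-0.706, -0.03, 0.03, 0.707]
force: [0.1, -0.1, -2.6]
width: 0.6
```

```bash
python3 -c "
from h import *
c=snap('scene','s7.png');t=snap('top','t7.png')
print([(d['pixel'],d['conf']) for d in arm.tip_of('top','grate')])
im=cv2.cvtColor(t['im'][110:200,390:490],cv2.COLOR_RGB2BGR);cv2.imwrite('pics/g7.png',cv2.resize(im,None,fx=6,fy=6,interpolation=cv2.INTER_CUBIC))
s=cv2.cvtColor(c['im'][200:290,155:250],cv2.COLOR_RGB2BGR);cv2.imwrite('pics/gs7.png',cv2.resize(s,None,fx=6,fy=6,interpolation=cv2.INTER_CUBIC))
move((500,-100,240),0.085)"
```

```text
[([439.8, 157.9], 0.87), ([448.0, 287.5], 0.65)]
1 shift [  13.4  -23.5 -160.7] rotvec [-0.   -0.04  0.06]
-1 shift [  13.4  -23.5 -160.7] rotvec [-9.0000e-02  1.7996e+02 -1.0000e-02]
R0 [[0.996, 0.001, -0.084], [0.084, 0.0, 0.996], [0.001, -1.0, 0.0]] p [473.1  59.  216.5] q [-0.52  0.17  0.42  1.74 -0.07  1.24  1.57] F [-0.2 -0.5 -2.5] w 0.601 t 7.8
```

View pics/s7.png

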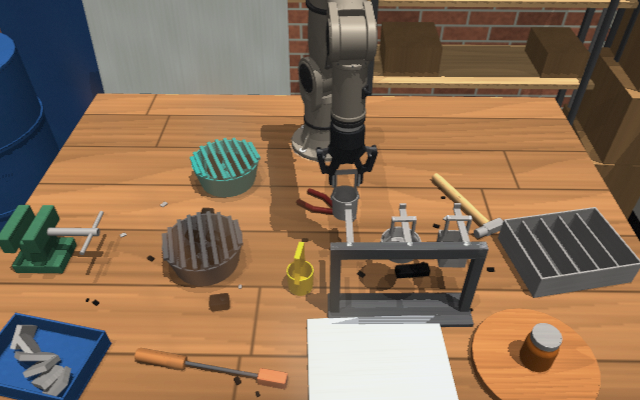

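View pics/g7.png

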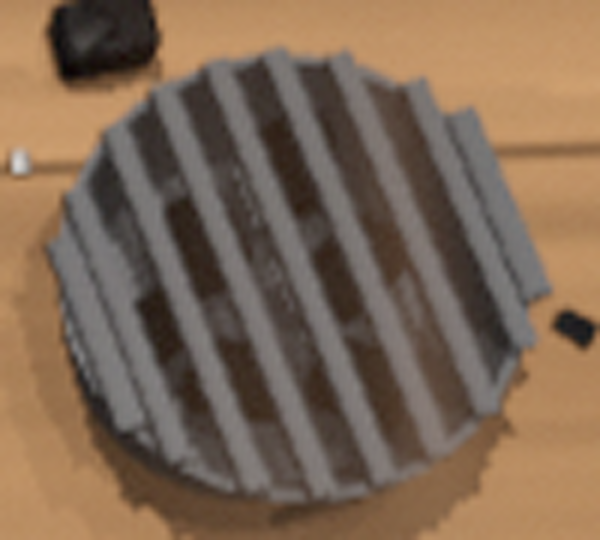

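View pics/gs7.png

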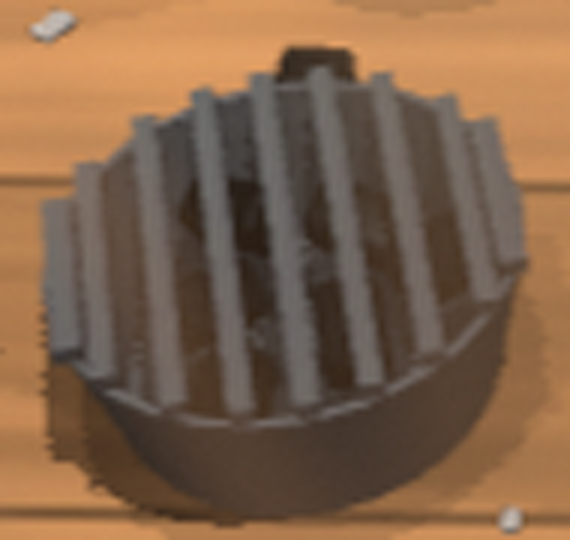

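```bash
python3 -c "
from h import *
s=snap('scene','b.png');t=snap('top','a.png')
print(atz(t,(439.8,154.9),86))
a=atz(s,(155+262/6-.4,200+78/6-.4),86);b=atz(s,(155+303/6-.4,200+400/6-.4),86);print(a,b,(a+b)/2)
# tool->pot check
for P in [(473,59,246),(473,59,116)]: print(proj(s,P),proj(t,P))
move((518,-286,240),0.085); move((518,-286,240),-0.5)"
```

```text
[ 520.5267133  -289.04460186   86.        ]
[ 435.66064611 -310.39328858   86.        ] [ 614.14382794 -260.08324154   86.        ] [ 524.90223703 -285.23826506   86.        ]
[344.13726887 175.42665823] [293.09250446 157.95885954]
[342.63495836 215.96248783] [298.42110712 175.02656316]
1 shift [  15.5  -23.5 -347.5] rotvec [ 0.01 -0.05  0.05]
-1 shift [  15.5  -23.5 -347.5] rotvec [-7.0000e-02  1.7995e+02  2.0000e-02]
R0 [[0.996, 0.001, -0.084], [0.084, -0.0, 0.996], [0.001, -1.0, -0.0]] p [473.4  58.9 216.4] q [-0.52  0.17  0.42  1.74 -0.07  1.24  1.57] F [ 0.6  0.1 -2.2] w 0.597 t 7.9
1 shift [  15.5  -23.5 -347.5] rotvec [ 0.   33.47  0.05]
-1 shift [  15.5  -23.5 -347.5] rotvec [ 7.0000e-02 -1.4653e+02 -0.0000e+00]
R0 [[0.996, 0.001, -0.084], [0.084, -0.0, 0.996], [0.001, -1.0, -0.0]] p [473.4  58.9 216.4] q [-0.52  0.17  0.42  1.74 -0.07  1.24  1.57] F [ 0.6  0.1 -2.2] w 0.597 t 7.9
```

View pics/t7.png

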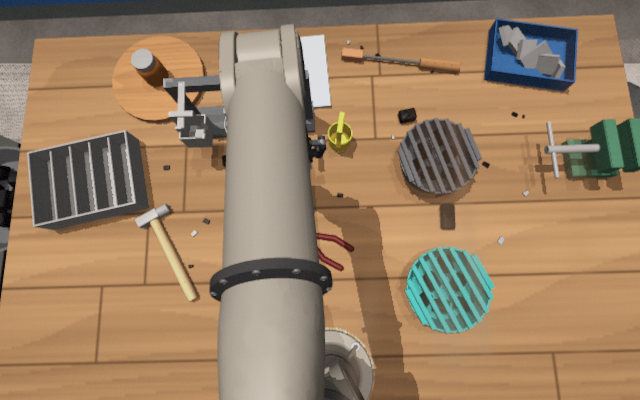

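The pot is clear of the rack, and the pan and tin are undisturbed. The grate centre comes out near (520.5, −287). I'll carry the pot over gently.

{"api": "play_rows", "payload": {
  "rows": [
    {"tx": 0,"ty": -8,"tz": 0,"ax": 0,"ay": 0,"az": 0,"claw": 1},
    {"tx": 1,"ty": -18,"tz": -10,"ax": 0,"ay": 1,"az": 0,"claw": 1},
    {"tx": 2,"ty": -28,"tz": -30,"ax": 0,"ay": 3,"az": 0,"claw": 1},
    {"tx": 4,"ty": -30,"tz": -60,"ax": 0,"ay": 6,"az": 0,"claw": 1},
    {"tx": 6,"ty": -30,"tz": -95,"ax": 0,"ay": 9,"az": 0,"claw": 1},
    {"tx": 8,"ty": -30,"tz": -130,"ax": 0,"ay": 12,"az": 0,"claw": 1},
    {"tx": 9,"ty": -30,"tz": -165,"ax": 0,"ay": 15,"az": 0,"claw": 1},
    {"tx": 10,"ty": -30,"tz": -195,"ax": 0,"ay": 18,"az": 0,"claw": 1}
  ]
}}

```text
clock: 8.9
eef_pos: [498.8, -138.4, 247.3]
tool_rot: [0.703, -0.083, 0.084, -0.702]
force: [0.6, 0.1, -3.0]
width: 0.605
```

```bash
python3 -c "
from h import *
c=snap('scene','s8.png')
move((520.5,-287,245),-0.5)"
```

```text
1 shift [  55.8    3.6 -133.1] rotvec [ 0.37 14.69  0.26]
-1 shift [  55.8    3.6 -133.1] rotvec [   0.37 -165.3    -0.53]
R0 [[0.97, 0.002, 0.241], [-0.241, -0.008, 0.97], [0.004, -1.0, -0.007]] p [ 498.4 -144.3  247.5] q [-0.24  0.26  0.6   1.59 -0.14  1.34  1.71] F [ 0.2 -5.  -1.9] w 0.603 t 8.95
```

View pics/s8.png

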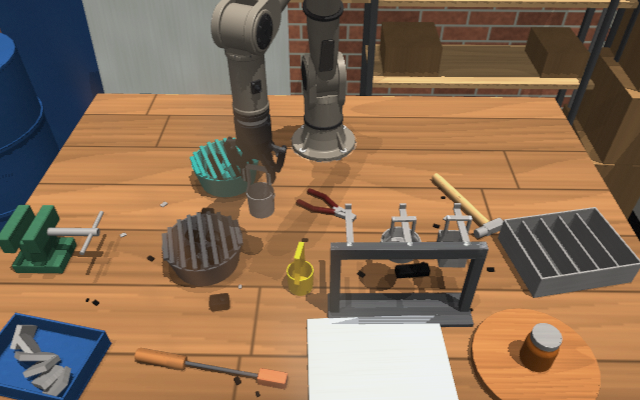

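The pot is still held, at scene (261,198). I'll continue to the stove.

{"api": "play_rows", "payload": {
  "rows": [
    {"tx": 12,"ty": 2,"tz": -28,"ax": 0,"ay": 3,"az": 0,"claw": 1},
    {"tx": 25,"ty": 2,"tz": -60,"ax": 0,"ay": 6,"az": 0,"claw": 1},
    {"tx": 38,"ty": 2,"tz": -90,"ax": 0,"ay": 9,"az": 0,"claw": 1},
    {"tx": 48,"ty": 2,"tz": -112,"ax": 0,"ay": 12,"az": 0,"claw": 1},
    {"tx": 54,"ty": 3,"tz": -127,"ax": 0,"ay": 14,"az": 0,"claw": 1},
    {"tx": 56,"ty": 3,"tz": -132,"ax": 0,"ay": 14.7,"az": 0,"claw": 1},
    {"tx": 56,"ty": 3,"tz": -132,"ax": 0,"ay": 14.7,"az": 0,"claw": 1},
    {"tx": 56,"ty": 3,"tz": -132,"ax": 0,"ay": 14.7,"az": 0,"claw": 1}
  ]
}}

```text
clock: 9.95
eef_pos: [523.9, -274.4, 243.3]
tool_rot: [-0.686, 0.17, -0.17, 0.687]
force: [0.5, -0.3, -2.4]
width: 0.606
```

```bash
python3 -c "
from h import *
c=snap('scene','s9.png');w=snap('wrist','w9.png')
s=cv2.cvtColor(c['im'][120:300,130:330],cv2.COLOR_RGB2BGR);cv2.imwrite('pics/s9z.png',cv2.resize(s,None,fx=3,fy=3,interpolation=cv2.INTER_CUBIC))
move((520.5,-287,245),-0.5)
print(proj(w,(520.5,-287,86)),[(d['pixel'],d['conf']) for d in arm.tip_of('wrist','grate')])
print('pot',[(d['pixel'],d['conf']) for d in arm.tip_of('wrist','deep_pot')],[(d['pixel'],d['conf']) for d in arm.tip_of('scene','deep_pot')],proj(c,(520.5,-287,145)))
"
```

```text
1 shift [  2.8  -1.6 -12.5] rotvec [-0.05  0.89 -0.01]
-1 shift [  2.8  -1.6 -12.5] rotvec [-1.0000e-02 -1.7911e+02  8.0000e-02]
R0 [[0.885, 0.0, 0.466], [-0.466, 0.001, 0.885], [-0.0, -1.0, 0.001]] p [ 523.9 -274.6  243.4] q [ 0.    0.44  0.68  1.39 -0.28  1.41  1.76] F [ 0.1 -0.1 -2.3] w 0.601 t 10.05
[309.79672045 175.55793037] [([304.0, 176.3], 0.63)]
pot [([322.9, 199.7], 0.74), ([529.8, 116.4], 0.72)] [([204.2, 218.4], 0.88), ([302.2, 287.2], 0.7)] [197.25860954 219.50925929]
```

View pics/s9z.png

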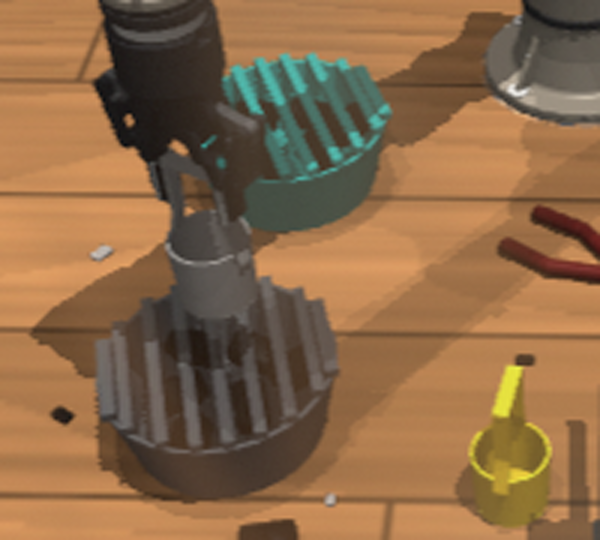

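View pics/w9.png

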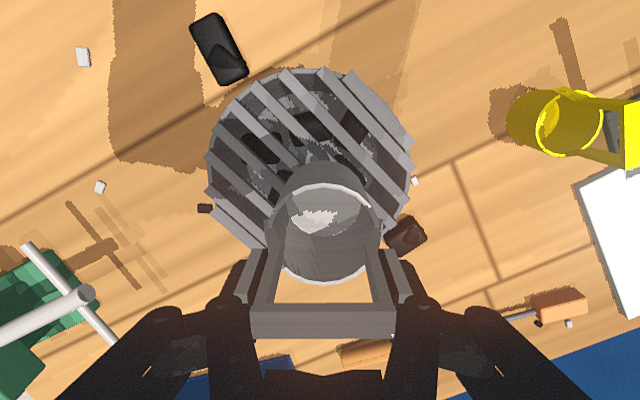

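The wrist view shows the grate spanning columns 205–413, so its centre is near column 309, which agrees with the projected 309.8. The pot sits about 12 mm to the +y side, so I'll correct that and lower it.

{"api": "play_rows", "payload": {
  "rows": [
    {"tx": 1,"ty": 0,"tz": -5,"ax": 0,"ay": 0.5,"az": 0,"claw": 1},
    {"tx": 3,"ty": 5,"tz": -12.5,"ax": 0,"ay": 0.9,"az": 0,"claw": 1},
    {"tx": 3,"ty": 18,"tz": -12.5,"ax": 0,"ay": 0.9,"az": 0,"claw": 1},
    {"tx": 3,"ty": 32,"tz": -12.5,"ax": 0,"ay": 0.9,"az": 0,"claw": 1},
    {"tx": 3,"ty": 45,"tz": -12.5,"ax": 0,"ay": 0.9,"az": 0,"claw": 1},
    {"tx": 3,"ty": 54,"tz": -12.5,"ax": 0,"ay": 0.9,"az": 0,"claw": 1},
    {"tx": 3,"ty": 54,"tz": -12.5,"ax": 0,"ay": 0.9,"az": 0,"claw": 1},
    {"tx": 3,"ty": 54,"tz": -12.5,"ax": 0,"ay": 0.9,"az": 0,"claw": 1}
  ]
}}

```text
clock: 11.2
eef_pos: [520.7, -288.5, 189.7]
tool_rot: [0.685, -0.175, 0.176, -0.685]
force: [-0.7, 0.6, -1.8]
width: 0.596
```

```bash
python3 -c "
from h import *
c=snap('scene','s10.png');w=snap('wrist','w10.png');t=snap('top','t10.png')
s=cv2.cvtColor(c['im'][150:300,130:280],cv2.COLOR_RGB2BGR);cv2.imwrite('pics/s10z.png',cv2.resize(s,None,fx=4,fy=4,interpolation=cv2.INTER_CUBIC))
move((520.5,-287,172),-0.5)
print(proj(c,(520.5,-287,103)),[(d['pixel'],d['conf']) for d in arm.tip_of('scene','deep_pot')])
"
```

```text
1 shift [-1.  18.   1.3] rotvec [-0.   -0.12  0.08]
-1 shift [-1.  18.   1.3] rotvec [-1.3000e-01  1.7988e+02 -0.0000e+00]
R0 [[0.877, 0.001, 0.481], [-0.481, -0.001, 0.877], [0.001, -1.0, 0.0]] p [ 520.7 -288.6  190. ] q [ 0.03  0.48  0.67  1.47 -0.31  1.29  1.79] F [-0.9  0.8 -1.8] w 0.602 t 11.35
[200.03537238 231.86373265] [([298.6, 283.4], 0.93), ([202.4, 232.8], 0.9)]
```

View pics/s10z.png

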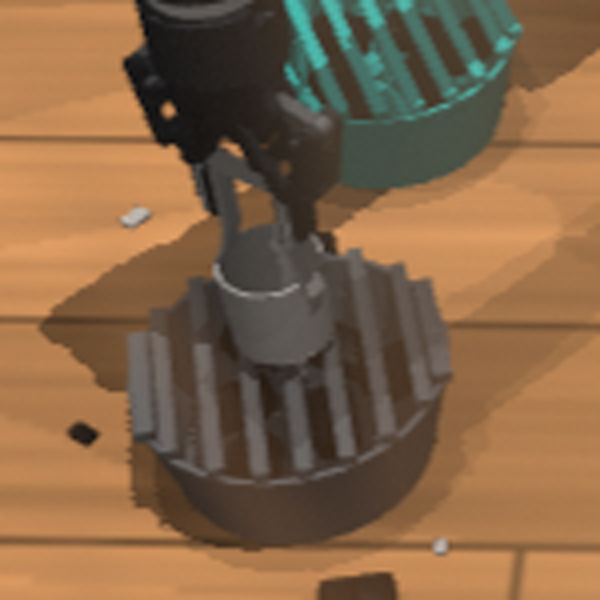

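View pics/w10.png

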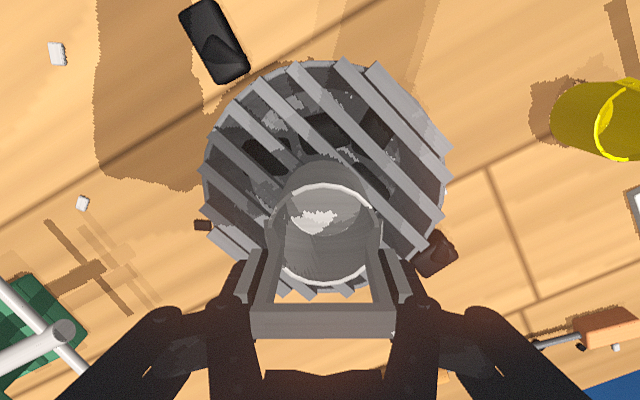

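The pot is level and over the centre, with pixel residuals of about 2. I'll lower it slowly to contact.

{"api": "play_rows", "payload": {
  "rows": [
    {"tx": -0.5,"ty": 6,"tz": 1,"ax": 0,"ay": 0,"az": 0,"claw": 1},
    {"tx": -0.5,"ty": 11,"tz": 1,"ax": 0,"ay": 0,"az": 0,"claw": 1},
    {"tx": -0.5,"ty": 14,"tz": 1,"ax": 0,"ay": 0,"az": 0,"claw": 1},
    {"tx": -0.5,"ty": 16,"tz": 1,"ax": 0,"ay": 0,"az": 0,"claw": 1},
    {"tx": -0.5,"ty": 17,"tz": 1,"ax": 0,"ay": 0,"az": 0,"claw": 1},
    {"tx": -0.5,"ty": 17,"tz": 1,"ax": 0,"ay": 0,"az": 0,"claw": 1}
  ]
}}

```text
clock: 12.15
eef_pos: [520.4, -287.2, 172.3]
tool_rot: [0.685, -0.176, 0.176, -0.685]
force: [0.6, 0.5, -2.8]
width: 0.597
```

Not in contact yet.

{"api": "play_rows", "payload": {
  "rows": [
    {"tx": 0,"ty": 1,"tz": 0,"ax": 0,"ay": 0,"az": 0,"claw": 1},
    {"tx": 0,"ty": 1.5,"tz": 0,"ax": 0,"ay": 0,"az": 0,"claw": 1},
    {"tx": 0,"ty": 1.5,"tz": 0,"ax": 0,"ay": 0,"az": 0,"claw": 1}
  ]
}}

```text
clock: 12.52
eef_pos: [520.7, -287.4, 171.8]
tool_rot: [0.685, -0.175, 0.176, -0.685]
force: [-0.4, 1.8, 5.3]
width: 0.597
```

Fz went from −2.8 to +5.3, so the pot is resting on the grate. I'll release with a gradual opening.

{"api": "play_rows", "payload": {
  "rows": [
    {"tx": 0,"ty": 1,"tz": 0,"ax": 0,"ay": 0,"az": 0,"claw": 0.35},
    {"tx": 0,"ty": 1,"tz": 0,"ax": 0,"ay": 0,"az": 0,"claw": 0.2},
    {"tx": 0,"ty": 1,"tz": 0,"ax": 0,"ay": 0,"az": 0,"claw": 0},
    {"tx": 0,"ty": 1,"tz": 0,"ax": 0,"ay": 0,"az": 0,"claw": 0},
    {"tx": 0,"ty": 1,"tz": 0,"ax": 0,"ay": 0,"az": 0,"claw": 0}
  ]
}}

```text
clock: 13.15
eef_pos: [520.4, -287.2, 169.8]
tool_rot: [0.685, -0.176, 0.176, -0.685]
force: [-0.4, -0.5, 0.5]
width: 1.0
```

```bash
python3 -c "
from h import *
w=snap('wrist','w11.png');move((520,-287,300),-0.5)"
```

```text
1 shift [-4.000e-01 -1.303e+02 -1.000e-01] rotvec [-0.   -0.12  0.  ]
-1 shift [-4.000e-01 -1.303e+02 -1.000e-01] rotvec [ -0.   179.88  -0.  ]
R0 [[0.877, 0.0, 0.481], [-0.481, 0.0, 0.877], [0.0, -1.0, 0.0]] p [ 520.4 -287.2  169.7] q [ 0.03  0.5   0.66  1.5  -0.32  1.25  1.8 ] F [-0.3 -0.3  0.5] w 0.998 t 13.2
```

View pics/w11.png

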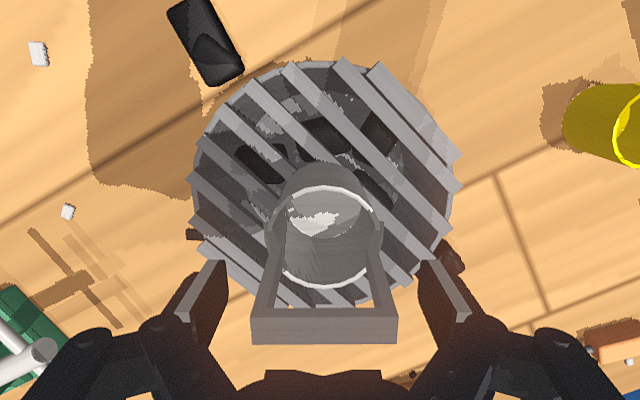

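The pot stands free between the open fingers. Next I'll retreat straight up and then aside for a clear look.

{"api": "play_rows", "payload": {
  "rows": [
    {"tx": 0,"ty": -15,"tz": 0,"ax": 0,"ay": 0,"az": 0,"claw": 0},
    {"tx": 0,"ty": -40,"tz": 0,"ax": 0,"ay": 0,"az": 0,"claw": 0},
    {"tx": 0,"ty": -75,"tz": 0,"ax": 0,"ay": 0,"az": 0,"claw": 0},
    {"tx": 0,"ty": -115,"tz": 0,"ax": 0,"ay": 0,"az": 0,"claw": 0},
    {"tx": -50,"ty": -140,"tz": 0,"ax": 0,"ay": 0,"az": 0,"claw": 0},
    {"tx": -90,"ty": -140,"tz": 20,"ax": 0,"ay": 0,"az": 0,"claw": 0},
    {"tx": -120,"ty": -140,"tz": 40,"ax": 0,"ay": 0,"az": 0,"claw": 0},
    {"tx": -120,"ty": -140,"tz": 40,"ax": 0,"ay": 0,"az": 0,"claw": 0}
  ]
}}

```text
clock: 14.2
eef_pos: [434.3, -192.0, 311.2]
tool_rot: [-0.684, 0.173, -0.175, 0.686]
force: [0.2, -0.2, 1.0]
width: 0.998
```

```bash
python3 -c "
from h import *
c=snap('scene','s12.png');t=snap('top','t12.png')
s=cv2.cvtColor(c['im'][150:300,130:280],cv2.COLOR_RGB2BGR);s=cv2.resize(s,None,fx=4,fy=4,interpolation=cv2.INTER_CUBIC)
cv2.imwrite('pics/s12z.png',s)
print('proj',proj(c,(520.5,-287,86)),proj(t,(520.5,-287,86)))
for n in ('scene','top'):
  for th in ('deep_pot','grate'): print(n,th,[(np.round(d['pixel'],1),round(d['conf'],2)) for d in arm.tip_of(n,th)])
print(arm.observe()['eef_pos'],arm.observe()['force'])
"
```

```text
proj [201.12445296 236.70930923] [438.96765765 154.93948753]
scene deep_pot [(array([301.4, 286.6]), 0.88), (array([201.9, 239.5]), 0.79), (array([399.1, 248.5]), 0.24)]
scene grate [(array([223. , 156.6]), 0.74), (array([200.8, 235.1]), 0.61)]
top deep_pot [(array([339.8, 138.8]), 0.89), (array([437.1, 155.4]), 0.46), (array([439.4, 159.4]), 0.25)]
top grate []
[ 434.63372255 -195.61977268  309.87886335] [-0.13841439 -0.17239806 -0.19308451]
```

View pics/s12.png

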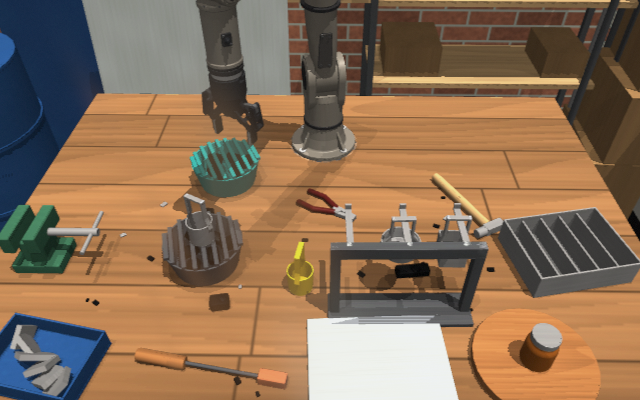

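View pics/s12z.png

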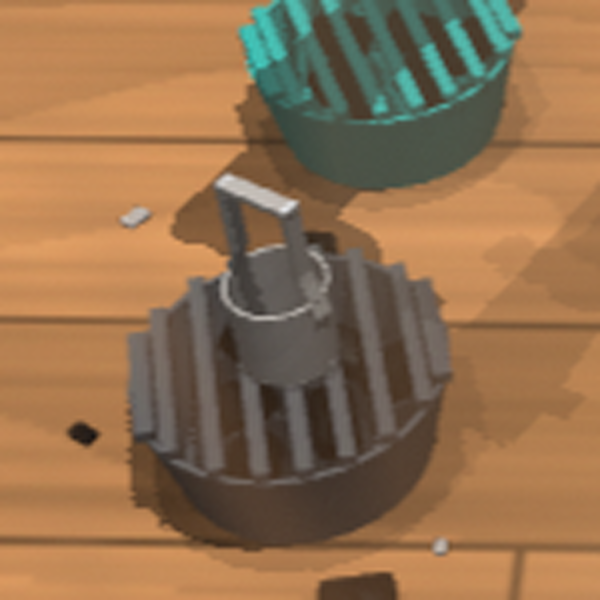

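View pics/t12.png

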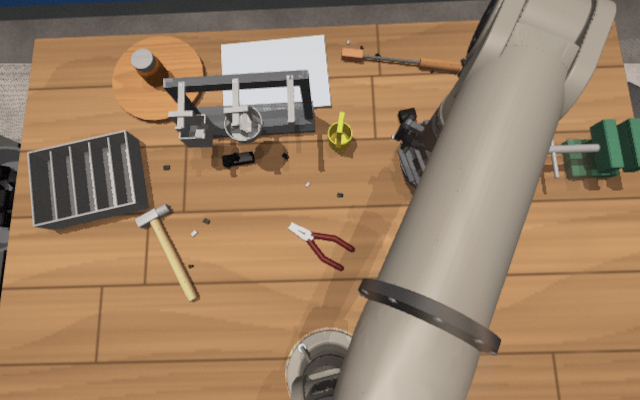

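```bash
python3 -c "
from workcell import arm
print(arm.finish_job())"
```

```text
the job is handed in; nothing more can be done
None
```

The deep round pot now stands upright in the middle of the grey grate, released. I handed the job in at about 14.5 s of the 48 s allowed.

I gripped the pot's loop sides (the opening read 51 mm on the 52 mm loop) and lifted it 30 mm. I then drew it 120 mm off the hook, carried it over and lowered it until the force reading showed contact (−2.8 to +5.3 N).

**Last checks:**
- **Position:** in the scene picture the pot's base centre is at about (202, 238). My estimate of the grate centre projects to (201, 237).
- **Clearance:** the gripper was open and well away from everything, and the measured force was about 0 N.
- **Other vessels:** the pan and the tin still hang on their hooks, and the yellow pot and the turquoise grate were not touched.

**Limits of those checks:**
- **Top view:** the arm hid the grate from the top camera, so that view could not confirm the final position. The network's top-view guesses there had low confidence (0.46 and 0.25).
- **Scene network:** it put the pot's origin about 3 pixels lower than projected, at row 239.5 against 236.7. That is a few millimetres, about the size of the network's usual error.
- **Grate centre:** the separate measurements differed by up to about 7 mm, and I used a value between them.

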